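Press the price tiles home on the sloping stand

TASK

Take the orange-handled pressing block from the counter tray, set its sole squarely on the red start pad of the sloping price stand, and in one unbroken pass, without lifting off and with steady, gentle pressure (never over 25 N), sweep it along the row over all four tiles onto the grey end pad, so that every tile is pressed fully home. Then stand the block upright in the tray again and push the green locking lever fully over towards the robot's side. Touch the tiles only with the block, and leave the stamp, the jar, the mug and the figurine where they stand.

Things in the scene. Friction and masses are not known exactly. Their poses are not given: they have to be found in the camera images.
- block: Pressing block, loose, 0.2 kg: pale wooden sole with a square orange handle upright on it. Origin: centre of the flat underside; z up the handle, x along its length (sweep direction, either way round). Sole 34 mm wide (y), flat for 30 mm in x; both ends turn up at 20 degrees to 71 mm total length, to ride over proud tiles. Wood up to z = 24 mm.
- block_grip (a point): Grip point in the handle, 72 mm above the sole's underside on the block's z axis. Handle 24 x 24 mm, from 24 to 98 mm above the underside; best gripped with the fingers closing along the block's x.
- tray: The clear plastic counter tray, fixed, 200 mm (x) x 270 mm (y), walls 5 mm thick and 28 mm high, inner floor at z = 5 mm. Origin at the centre of its underside. The block, the stamp and the jar stand in it in a row along its y, some 88 mm apart, in any order.
- stand: The white price stand, fixed: a foot of 130 x 260 mm that carries the sloping face (rail), and the lever on a tongue at its -y end. Origin at the centre of the underside; x points to the high back of the stand, towards the robot.
- rail: Sloping face of the stand, fixed, 33 degrees (0.58 rad) from level; normal z points up and away from the robot, x up the slope, y level along the tile row. Origin: middle of the row, level with the tops of pads and home tiles, 75 mm above the counter. Four tiles at y = +45, +15, -15, -45 mm, each 40 (x) x 28.5 mm (y); a proud tile's top is at z = +5 mm.
- start_pad (a point): Centre of the top of the red start pad: 44 mm up the slope x 52 mm along the row, at y = +87 mm on the face, flush with home tiles.
- end_pad (a point): Centre of the top of the grey end pad, same size, at y = -87 mm on the face.
- bed (a joint): Travel of the sprung bed that carries pads and tiles, along the face's -z, m: 0 at rest, grows when pressed, at most 0.010. About 2 N before it moves, then 0.9 N per mm: a sole held 5 mm below the face's z = 0 bears with about 6 N. Blue rims beside the bed (42 to 50 mm either side of the row's middle line) reach up to z = -12 mm.
- tile1 (a joint): Travel of the tile next to the red pad, m: about 0 when proud, 0.005 when fully home (flush with the pads). Stiff: takes 3.5 N, stays where it is left.
- tile2 (a joint): The same for the second tile.
- tile3 (a joint): The same for the third tile.
- tile4 (a joint): The same for the fourth tile, next to the grey pad.
- lock (a joint): Green locking lever, rad: about 0 leaning away from the robot (stand's -x), 1.0 fully over, leaning towards the robot (stand's +x). It stays where it is left.
- lock_tip (a point): The tip of the green lever; the lever is 60 mm long from its pivot and swings in the stand's x-z plane, 0.5 rad either side of upright.
- stamp: Bystander in the tray: a hand stamp, black base 50 x 36 mm, dark wooden round knob, 75 mm tall. Origin under its centre.
- tin: Bystander in the tray: an amber jar with a red cap, 52 mm across, 70 mm tall. Origin under its centre.
- mug: Bystander on the counter: a blue mug, 72 mm across, 85 mm tall. Origin under its centre.
- figurine: Bystander on the counter: a gold figurine, 52 mm across, 92 mm tall. Origin under its centre.

How it is judged:
On the way, in this order (a step that is already met when the one before it is completed fails the run):
1. the block is taken up out of the tray (height (world z) of block above 0.06 m and contact force between the fingers and block above 1 N), for 0.1 s.
2. the block bears squarely on the red start pad, all tiles still proud (contact force between block and rail above 1.5 N and angle between the z axis of block and the z axis of rail, either way round below 0.26 rad and x of block in the frame of rail between -0.025 and 0.025 m and y of block in the frame of rail above 0.062 m and value of joint each of tile1, tile2, tile3, tile4 below 0.0035 m), for 0.2 s.
3. swept half way: the first two tiles are home, the last is still proud, the block bears squarely on the row (contact force between block and rail above 1.5 N and angle between the z axis of block and the z axis of rail, either way round below 0.26 rad and x of block in the frame of rail between -0.025 and 0.025 m and value of joint each of tile1, tile2 above 0.0035 m and value of joint tile4 below 0.0035 m), for 0.05 s.
4. all four tiles are home and the block bears squarely on the grey end pad (contact force between block and rail above 1.5 N and angle between the z axis of block and the z axis of rail, either way round below 0.26 rad and x of block in the frame of rail between -0.025 and 0.025 m and value of joint each of tile1, tile2, tile3, tile4 above 0.0035 m and y of block in the frame of rail below -0.062 m), for 0.1 s.
5. the block stands upright in the tray again, let go, the lever not yet thrown (x of block in the frame of tray between -0.085 and 0.085 m and y of block in the frame of tray between -0.12 and 0.12 m and z of block in the frame of tray below 0.01 m and angle between block's own z axis and vertical below 0.12 rad and contact force between the fingers and block below 0.1 N and value of joint lock below 0.5 rad), for 0.2 s.
6. the lever is thrown fully over (value of joint lock above 0.85 rad), for 0.1 s.
At the end, for the whole second after the job is handed in: All four tiles home (travel over 3.5 of 5 mm), the lever past 0.85 rad, the block let go, at rest and upright (within 7 degrees) on the tray's floor, the stamp, jar, mug and figurine within 30 mm of where they stood (value of joint each of tile1, tile2, tile3, tile4 above 0.0035 m and value of joint lock above 0.85 rad and x of block in the frame of tray between -0.085 and 0.085 m and y of block in the frame of tray between -0.12 and 0.12 m and z of block in the frame of tray below 0.01 m and angle between block's own z axis and vertical below 0.12 rad and contact force between the fingers and block below 0.1 N and linear speed of block below 0.02 m/s and distance of each of stamp, tin, mug, figurine from where it was at the start of the episode below 0.03 m); the robot touches nothing.
It fails at once if the block presses on the stand's face with more than 25 N (contact force between block and rail above 25 N).
It fails at once if the block is lifted off the row (over 12 mm) after the first tile is home and before the last one is (value of joint tile1 above 0.0035 m and value of joint tile4 below 0.0035 m and z of block in the frame of rail above 0.012 m).
It fails at once if the last tile is pressed home before the first (value of joint tile1 below 0.0035 m and value of joint tile4 above 0.0035 m).
It fails at once if the fingers press on the tiles or the sloping face (contact force between the fingers and rail above 1 N).
It fails at once if a bystander (stamp, jar, mug, figurine) is moved more than 30 mm or tipped over (distance of any of stamp, tin, mug, figurine from where it was at the start of the episode above 0.03 m or angle between any of stamp, tin, mug, figurine's own z axis and vertical above 0.5 rad).
It also fails if it takes over 72 s, if anything falls off the work surface, if the arm or the gripper's body presses on something with over 40 N, if the wrist force passes 120 N, or if a joint passes its speed limit or range.

ROBOT

A 6-joint arm with a two-finger parallel gripper is mounted at the origin on the work surface. World frame = base frame: x ahead of the robot, y to its left, z up, the work surface at z = 0. Lengths are in m, angles in rad, forces in N, time in s.
With the tool pointing down it reaches from about 0.375 to 0.9 m from the base axis. Payload 3.1 kg.
Tool frame: the origin (TCP) lies between the finger pads; the fingertips stand 17 mm ahead of it and the grasp point (between the pads) lies 2 mm behind it (robot.nose_length is the distance from the TCP to the fingertips, in m); z points along the fingers, y is the line along which they close (so a half turn about z gives the same grasp; the last joint's range is limited). The gripper opens to 87 mm and grips with 3 to 60 N. Pads are 19 mm wide; open, the fingers measure 117 mm over their backs; the gripper's body (75 mm by 190 mm) begins 51 mm behind the grasp point.
Start: joints at [-1.302, 0.527, 1.433, -0, 1.181, -0.178], TCP at [0.27, -0.564, 0.24] pointing down, gripper open.
Joint ranges: [-3.08, 3.08], [-0.75, 2.2], [0.22, 2.44], [-1.43, 4.57], [0, 2.65], [-2.85, 2.85]. Speed limits (rad/s): [2.79, 2.79, 3.14, 3.14, 3.14, 3.14].

INTERFACE

Orientations are given as a unit quaternion [x, y, z, w].
In Python, from rig import robot, cams gives the robot as it stands.
- The arm moves only by the shell command python3 -m pendant 'ROWS' [FORCE]. ROWS is JSON, a list of rows, each an object with "jaw": the opening, from 0 (shut) to 1 (fully open); "linear": the shift along the tool's x, y, z in cm, a list of three; "twist": the turn about the tool's z in degrees. A call has 1 to 12 rows; each row shifts and turns the commanded pose from where the row before left it, along the tool's axes as they then stand; what a row does not reach is not made up. A row lasts 1/12 s, in which the tool goes at most 41.7 mm and 7.16 degrees, less where a joint would pass 70% of its speed; a pose out of reach is approached as far as the arm can. A call is refused whole if a number of a shift passes 4.17 or a number of a turn 7.16, either way. A call with a gripper value outside its range is refused whole. The fingers move at their own pace and stop on an object; FORCE is the grip in N (left out, the last holds). Time passes only in rows, so rows that do not move let the fingers close. It gives the time, the measured TCP pose, the force, the opening and the grip force at its end, in the units of the state.
- robot.get_obs(): the state, without advancing time (a new reading comes with each control period).
- cams.camera(name): name is "side" or "top" or "wrist"; returns a dict with "color" (420x560x3 uint8, blue, green, red), "depth" (420x560 float32, m along the optical axis (not along the pixel's ray), 0 where there is no reading), "fov_y" (degrees; the focal length in pixels is half the picture's height over the tangent of half this angle, whatever the lens; pixels are square), "cx", "cy" (the principal point, pixels), "k1" (the pictures are not rectified: a ray, as slopes to the right and down, at radius r is drawn at 1 + k1 r^2 times it, then the intrinsics apply), "view" (4x4, takes a point from world to camera coordinates). Camera axes: x right, y down, z forward; pixel columns grow to the right and rows downward; lengths in m; the calibration is good to about 2 mm. A picture is of the moment at which its call begins.
- robot.hand_in(): hands the job in; it is judged then, once.
The state is a dict: "time": time; "q": joint angles; "joint_velocities": joint speeds; "joint_torque": joint torques, N m; "position": TCP position; "tool_rot": TCP orientation; "ft_force": force on the tool from outside, world axes, zero at the start; "moment": the same for the moment, N m; "grip_width": finger opening in m; "grip_force": force on a finger pad.
Only numpy, scipy, OpenCV 4.12 (cv2) and the standard library are available. Lean on these libraries where they do the work, as an engineer would, in place of code of your own. Each camera call takes 0.05 s, during which the arm holds its last target. There are 200 camera calls.

## Working session

There is one attempt and no reset: what is moved stays moved. The work goes in short steps, Python scripts to look and compute and a shell command to move; the robot and the scene stay as the last step left them, time stands still between calls to the robot, and variables do not carry over. Pictures are saved under pics/ and viewed, at most 10 in all, crops included, and the job is handed in when it is done.

```bash
ls; mkdir -p pics; cat > h.py <<'E'
import numpy as np, cv2
from rig import robot, cams
from scipy.spatial.transform import Rotation as R
def pts(c):
    h,w=c['depth'].shape; f=h/2/np.tan(np.radians(c['fov_y'])/2)
    v,u=np.mgrid[0:h,0:w].astype(float)
    K=np.array([[f,0,c['cx']],[0,f,c['cy']],[0,0,1]])
    # r^2 model: x_d = x(1+k1 r^2)
    n=cv2.undistortPoints(np.stack([u.ravel(),v.ravel()],1)[:,None],K,np.array([c['k1'],0,0,0,0.])).reshape(h,w,2)
    d=c['depth']; P=np.dstack([n[...,0]*d,n[...,1]*d,d]).reshape(-1,3)
    T=np.linalg.inv(np.array(c['view']))
    return (P@T[:3,:3].T+T[:3,3]).reshape(h,w,3)
def snap(n,save=None):
    c=cams.camera(n); c['P']=pts(c); 
    if save: cv2.imwrite('pics/'+save,c['color']); np.savez('pics/'+save+'.npz',P=c['P'],color=c['color'],d=c['depth'])
    return c
E
python3 - <<'E'
from h import *
a=snap('side','side0.png');b=snap('top','top0.png')
cv2.imwrite('pics/both.png',cv2.resize(np.vstack([a['color'],b['color']]),None,fx=.7,fy=.7))
for c in(a,b): print(c['fov_y'],c['k1'],np.linalg.inv(c['view'])[:3,3].round(3))
o=robot.get_obs();print(o['position'],o['tool_rot'],o['ft_force'])
E
```

```text
pics
46.13555272205064 -0.036950006631146295 [0.371 0.585 0.825]
56.636645430808386 0.012209012116366049 [0.548 0.016 0.932]
[ 0.26989722 -0.56301679  0.23866928] [ 9.75151566e-01  2.21536571e-01 -5.28070938e-05 -9.83789976e-04] [-0.02602491 -0.41293039  0.44740524]
```

View pics/top0.png

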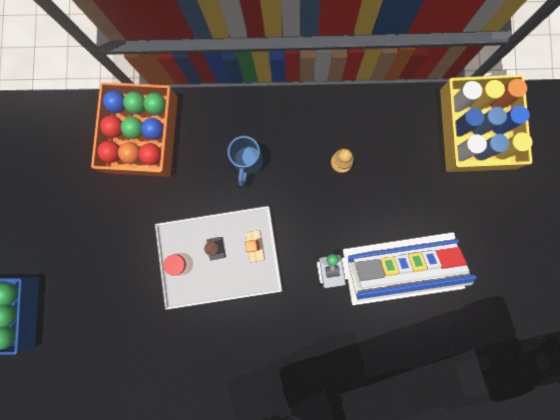

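View pics/side0.png

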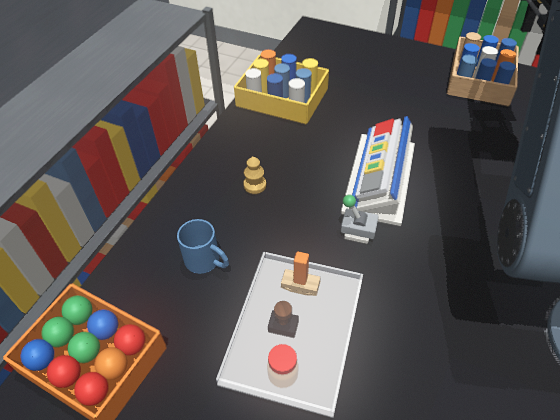

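Top view: block at about (254,246), nearest the stand; stamp (214,248), jar (175,265). The stand's red pad is at (453,260) on the right, grey pad at (370,270) and lever tip at (333,260). The side view agrees.

```bash
python3 - <<'E'
from h import *
for n in('top','side'):
    z=np.load(f'pics/{n}0.png.npz');P=z['P'];hsv=cv2.cvtColor(z['color'],cv2.COLOR_BGR2HSV);H,S,V=[hsv[...,i].astype(int) for i in range(3)];d=z['d']
    print(n)
    reg=(P[...,0]>.3)&(P[...,0]<.65)&(abs(P[...,1])<.42)&(d>0)
    blk=reg&(P[...,1]>-.0)&(P[...,1]<.15)&(S>60)&(H<25)&(P[...,2]>.008)
    hd=blk&(P[...,2]>.095)&(P[...,2]<.12); print('handle top',P[hd].mean(0).round(4),hd.sum(),np.median(P[hd][:,2]))
    s=blk&(P[...,2]<.06)&(P[...,2]>.02);q=P[s];c,sz,a=cv2.minAreaRect((q[:,:2]*1000).astype(np.float32));print('sole',c,sz,a,q[:,2].max())
    b=cv2.minAreaRect((P[hd][:,:2]*1000).astype(np.float32));print('handle rect',b)
    tr=reg&(P[...,1]>0.02)&(P[...,1]<.42)&(S<40)&(V>120);q=P[tr];
    m=tr.astype(np.uint8);k,l,st,_=cv2.connectedComponentsWithStats(m);i=1+st[1:,4].argmax();q=P[l==i];print('tray',cv2.minAreaRect((q[:,:2]*1000).astype(np.float32)),np.percentile(q[:,2],[5,50,99]))
    st=reg&(P[...,1]<-.12)&(P[...,2]>.02)
    red=st&(S>150)&((H<8)|(H>172))&(V>90); print('red',P[red].mean(0).round(4),red.sum())
    if red.sum()>30: print(cv2.minAreaRect((P[red][:,:2]*1000).astype(np.float32)))
    blue=st&(S>150)&(H>105)&(H<130)&(P[...,2]>.02);
    k,l,ss,_=cv2.connectedComponentsWithStats(blue.astype(np.uint8))
    for i in range(1,k):
        if ss[i,4]>20:
            q=P[l==i];c0=q.mean(0);u=np.linalg.svd(q-c0,full_matrices=False)[2][0];t=(q-c0)@u;print('blue',ss[i,4],c0.round(4),u.round(3),np.ptp(t).round(3))
    gr=reg&(P[...,1]<-.05)&(S>100)&(H>50)&(H<85)
    k,l,ss,_=cv2.connectedComponentsWithStats(gr.astype(np.uint8))
    for i in range(1,k):
        if ss[i,4]>8: q=P[l==i];print('green',ss[i,4],np.median(q,0).round(4),q[:,2].max().round(3))
    ge=reg&(P[...,1]<-.12)&(P[...,1]>-.24)&(S<40)&(V>60)&(V<150)&(P[...,2]>.04);print('grey',np.median(P[ge],0).round(4),ge.sum())
E
```

```text
top
handle top [0.5527 0.1132 0.1027] 126 0.10268801766302027
sole (552.915283203125, 113.36767578125) (68.71538543701172, 32.07170867919922) 9.056257247924805 0.059495830718179654
handle rect ((552.7194213867188, 113.75394439697266), (23.703340530395508, 24.062294006347656), 8.49960994720459)
tray ((527.7328491210938, 205.44784545898438), (207.53546142578125, 279.46844482421875), 8.53345775604248) [0.00229656 0.00538696 0.03072003]
red [ 0.5252 -0.3138  0.0763] 425
((525.6236572265625, -313.4042663574219), (36.56555938720703, 50.876220703125), 8.134636878967285)
blue 212 [ 0.546  -0.2344  0.0405] [-0.145  0.989 -0.002] 0.224
blue 43 [ 0.5229 -0.2713  0.0793] [-0.806 -0.167  0.567] 0.019
blue 38 [ 0.5144 -0.2115  0.0791] [-0.806 -0.046  0.59 ] 0.023
blue 597 [ 0.466  -0.2387  0.0886] [-0.147  0.989 -0.   ] 0.238
green 81 [ 0.5235 -0.0584  0.0978] 0.103
green 48 [ 0.518  -0.2407  0.0803] 0.086
green 50 [ 0.5097 -0.1822  0.0783] 0.086
grey [ 0.495  -0.146   0.0739] 462
side
handle top [0.5527 0.1191 0.1019] 175 0.10238087867331491
sole (553.0272827148438, 118.05979919433594) (69.356735
[... 166 characters left out ...]
6410903930664)
tray ((532.9735717773438, 195.03672790527344), (208.0957794189453, 291.4900207519531), 8.714726448059082) [0.00256188 0.00542419 0.03961138]
red [ 0.5267 -0.3144  0.0761] 206
((527.071533203125, -311.4598388671875), (37.40488815307617, 53.09059524536133), 8.852065086364746)
blue 299 [ 0.4714 -0.2682  0.0875] [-0.143  0.99   0.014] 0.186
blue 131 [ 0.5463 -0.2235  0.0403] [-0.148  0.989 -0.   ] 0.224
blue 24 [ 0.5245 -0.2684  0.0789] [ 0.847  0.119 -0.519] 0.022
blue 24 [ 0.5162 -0.2091  0.0777] [ 0.825  0.111 -0.553] 0.022
green 27 [ 0.5205 -0.2382  0.0782] 0.086
green 32 [ 0.5115 -0.1781  0.0783] 0.085
green 56 [ 0.5203 -0.0541  0.0972] 0.101
grey [ 0.4787 -0.127   0.0535] 88
```

The pendant only turns about the tool's z axis, so the tool stays vertical and the block has to tilt 33° within the grip. I'll tilt it by pushing its foot against the tray's inner wall. First I move over the block.

```bash
cat >> h.py <<'E'
def st():
    o=robot.get_obs(); M=R.from_quat(o['tool_rot']).as_matrix(); p=np.array(o['position'])
    print('t',round(o['time'],2),'p',p.round(4),'phi',np.degrees(np.arctan2(M[1,0],M[0,0])).round(2),'tilt',np.degrees(np.arccos(-M[2,2])).round(2),'q6',round(o['q'][5],2),'F',np.round(o['ft_force'],1),'w',round(o['grip_width'],4),'gf',np.round(o['grip_force'],1)); return p,M
def to(x,y,z,phi=None):
    p,M=st(); print('tool delta cm',(M.T@(np.array([x,y,z])-p)*100).round(2))
E
python3 -m pendant '[{"jaw":1,"linear":[2.74,-2.45,0],"twist":0},{"jaw":1,"linear":[2.74,-2.45,0],"twist":0},{"jaw":1,"linear":[2.74,-2.45,0],"twist":0},{"jaw":1,"linear":[2.74,-2.45,0],"twist":0},{"jaw":1,"linear":[2.74,-2.45,0],"twist":0},{"jaw":1,"linear":[2.74,-2.45,0],"twist":0},{"jaw":1,"linear":[2.74,-2.45,0],"twist":0},{"jaw":1,"linear":[2.74,-2.45,0],"twist":0},{"jaw":1,"linear":[2.74,-2.45,0],"twist":0},{"jaw":1,"linear":[2.74,-2.45,0],"twist":0},{"jaw":1,"linear":[2.74,-2.45,0],"twist":0},{"jaw":1,"linear":[2.74,-2.45,0],"twist":0}]' 15
python3 -m pendant '[{"jaw":1,"linear":[2.74,-2.45,0],"twist":0},{"jaw":1,"linear":[2.74,-2.45,0],"twist":0},{"jaw":1,"linear":[2.74,-2.45,0],"twist":0},{"jaw":1,"linear":[2.74,-2.45,0],"twist":0},{"jaw":1,"linear":[2.74,-2.45,0],"twist":0},{"jaw":1,"linear":[2.74,-2.45,0],"twist":0},{"jaw":1,"linear":[2.74,-2.45,0],"twist":0},{"jaw":1,"linear":[2.74,-2.45,0],"twist":0},{"jaw":1,"linear":[0,0,0],"twist":0}]'
python3 -m pendant '[{"jaw":1,"linear":[0,0,0],"twist":-6.67},{"jaw":1,"linear":[0,0,0],"twist":-6.67},{"jaw":1,"linear":[0,0,0],"twist":-6.67},{"jaw":1,"linear":[0,0,0],"twist":-6.67},{"jaw":1,"linear":[0,0,0],"twist":-6.67},{"jaw":1,"linear":[0,0,0],"twist":-6.67},{"jaw":1,"linear":[0,0,0],"twist":-6.67},{"jaw":1,"linear":[0,0,0],"twist":-6.67},{"jaw":1,"linear":[0,0,0],"twist":-6.67},{"jaw":1,"linear":[0,0,0],"twist":-6.67},{"jaw":1,"linear":[0,0,0],"twist":-6.67},{"jaw":1,"linear":[0,0,0],"twist":0}]'
python3 - <<'E'
from h import *
to(.553,.115,.075)
c=snap('wrist','w1.png');P=c['P'];hsv=cv2.cvtColor(c['color'],cv2.COLOR_BGR2HSV)
m=(hsv[...,0]<25)&(hsv[...,1]>80)&(P[...,2]>.09)&(P[...,2]<.115)&(abs(P[...,0]-.553)<.05)&(abs(P[...,1]-.115)<.04);print(m.sum(),P[m].mean(0),cv2.minAreaRect((P[m][:,:2]*1000).astype(np.float32)))
m=(hsv[...,0]<28)&(hsv[...,1]>50)&(P[...,2]>.022)&(P[...,2]<.04)&(abs(P[...,0]-.553)<.05)&(abs(P[...,1]-.115)<.04);print(m.sum(),cv2.minAreaRect((P[m][:,:2]*1000).astype(np.float32)))
E
```

```text
time: 1.1
position: [0.4397, -0.1546, 0.2394]
tool_rot: [0.975, 0.221, -0.0, -0.0]
ft_force: [0.8, -0.3, -0.5]
grip_width: 0.0872
grip_force: 0.0
time: 1.85
position: [0.5546, 0.1207, 0.2394]
tool_rot: [0.975, 0.224, 0.002, -0.001]
ft_force: [0.7, -0.7, -0.6]
grip_width: 0.0869
grip_force: 0.0
time: 2.85
position: [0.552, 0.1146, 0.2391]
tool_rot: [0.649, 0.761, -0.0, -0.0]
ft_force: [-0.0, -0.4, -0.2]
grip_width: 0.0872
grip_force: 0.0
t 2.85 p [0.552  0.1146 0.2391] phi 99.07 tilt 0.07 q6 -0.15 F [-0.  -0.4 -0.2] w 0.0872 gf 0.0
tool delta cm [ 0.02  0.12 16.41]
804 [0.55123883 0.11588803 0.10188772] ((551.3300170898438, 114.48175048828125), (22.918697357177734, 23.381513595581055), 8.818459510803223)
919 ((551.6063232421875, 114.25328826904297), (68.77442169189453, 34.26618957519531), 8.933379173278809)
```

```bash
python3 -m pendant '[{"jaw":1,"linear":[0,0,2.5],"twist":0},{"jaw":1,"linear":[0,0,2.5],"twist":0},{"jaw":1,"linear":[0,0,2.5],"twist":0},{"jaw":1,"linear":[0,0,2.5],"twist":0},{"jaw":1,"linear":[0,0,2.0],"twist":0},{"jaw":1,"linear":[0,0,2.0],"twist":0},{"jaw":1,"linear":[0,0,1.2],"twist":0},{"jaw":1,"linear":[0,0,1.2],"twist":0},{"jaw":1,"linear":[0,0,0],"twist":0},{"jaw":1,"linear":[0,0,0],"twist":0}]'
python3 -m pendant '[{"jaw":0,"linear":[0,0,0],"twist":0},{"jaw":0,"linear":[0,0,0],"twist":0},{"jaw":0,"linear":[0,0,0],"twist":0},{"jaw":0,"linear":[0,0,0],"twist":0},{"jaw":0,"linear":[0,0,0],"twist":0},{"jaw":0,"linear":[0,0,0],"twist":0},{"jaw":0,"linear":[0,0,0],"twist":0},{"jaw":0,"linear":[0,0,0],"twist":0},{"jaw":0,"linear":[0,0,0],"twist":0},{"jaw":0,"linear":[0,0,0],"twist":0}]' 12
python3 - <<'E'
from h import *
st()
z=np.load('pics/top0.png.npz');P=z['P']
m=(P[...,2]>.022)&(P[...,2]<.034)&(P[...,0]>.45)&(P[...,0]<.6)&(P[...,1]>.03)&(P[...,1]<.095)
q=P[m];t=np.radians(8.8);yy=q[:,1]*np.cos(t)-q[:,0]*np.sin(t)
print('wall in tray-aligned y',np.percentile(yy,[2,10,50,90,98]),len(q)); print('block',.1148*np.cos(t)-.552*np.sin(t))
E
```

```text
time: 3.73
position: [0.5521, 0.1149, 0.075]
tool_rot: [0.65, 0.76, -0.001, -0.001]
ft_force: [-0.1, 1.1, 0.3]
grip_width: 0.0873
grip_force: 0.0
time: 4.57
position: [0.5525, 0.1151, 0.0755]
tool_rot: [0.65, 0.76, -0.0, -0.0]
ft_force: [1.0, 0.2, 0.5]
grip_width: 0.0283
grip_force: 0.0
t 4.57 p [0.5525 0.1151 0.0755] phi 98.97 tilt 0.01 q6 -0.15 F [1.  0.2 0.5] w 0.0283 gf 0.0
wall in tray-aligned y [-0.01725766 -0.01672426 -0.0145158  -0.01023497  0.01233727] 164
block 0.029000436561275225
```

```bash
python3 -m pendant '[{"jaw":0,"linear":[0,0,0],"twist":0},{"jaw":0,"linear":[0,0,0],"twist":0},{"jaw":0,"linear":[0,0,0],"twist":0},{"jaw":0,"linear":[0,0,-0.2],"twist":0},{"jaw":0,"linear":[-0.6,0,0],"twist":0},{"jaw":0,"linear":[-0.7,0,0],"twist":0},{"jaw":0,"linear":[-0.7,0,0],"twist":0},{"jaw":0,"linear":[0,0,0],"twist":0}]' 
python3 -m pendant '[{"jaw":0,"linear":[-0.4,0,0],"twist":0},{"jaw":0,"linear":[-0.4,0,0],"twist":0},{"jaw":0,"linear":[-0.4,0,0],"twist":0},{"jaw":0,"linear":[-0.4,0,0],"twist":0},{"jaw":0,"linear":[0,0,0],"twist":0}]' 
python3 - <<'E'
from h import *
st(); snap('side','s2.png'); c=cv2.imread('pics/s2.png')[220:360,220:400]; cv2.imwrite('pics/s2c.png',cv2.resize(c,None,fx=4,fy=4))
E
```

```text
time: 5.23
position: [0.5562, 0.0936, 0.0775]
tool_rot: [0.65, 0.76, -0.0, 0.0]
ft_force: [0.5, 0.4, -2.5]
grip_width: 0.0237
grip_force: 12.0
time: 5.65
position: [0.558, 0.0798, 0.0778]
tool_rot: [0.65, 0.76, 0.0, -0.001]
ft_force: [-0.1, 5.2, -0.2]
grip_width: 0.0242
grip_force: 12.0
t 5.65 p [0.558  0.0798 0.0778] phi 98.89 tilt 0.08 q6 -0.21 F [-0.1  5.2 -0.2] w 0.0242 gf 12.0
```

View pics/s2c.png

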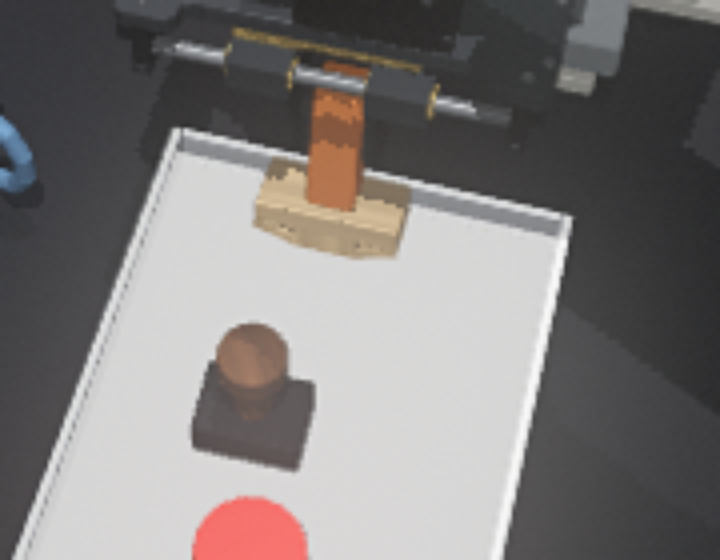

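The block's foot is against the tray's stand-side wall (crop about (330,190)), held in the fingers and starting to tilt at 5 N. I'll keep pushing.

```bash
python3 -m pendant '[{"jaw":0,"linear":[-0.35,0,0],"twist":0},{"jaw":0,"linear":[-0.35,0,0],"twist":0},{"jaw":0,"linear":[-0.35,0,0],"twist":0},{"jaw":0,"linear":[-0.35,0,0],"twist":0},{"jaw":0,"linear":[-0.35,0,0],"twist":0},{"jaw":0,"linear":[-0.35,0,0],"twist":0},{"jaw":0,"linear":[0,0,0],"twist":0}]' 
python3 -m pendant '[{"jaw":0,"linear":[0.4,0,-2],"twist":0},{"jaw":0,"linear":[0,0,-3],"twist":0},{"jaw":0,"linear":[0,0,-3],"twist":0},{"jaw":0,"linear":[0,0,-3],"twist":0},{"jaw":0,"linear":[0,0,-3],"twist":0},{"jaw":0,"linear":[0,0,-2],"twist":0},{"jaw":0,"linear":[0,0,0],"twist":0}]' 20
cat >> h.py <<'E'
def handle(c,p,M):
    """fit sole+handle: coloured points within 9cm of the grasp; returns in tool-level frame (tool x, tool y, up)"""
    P=c['P'];hsv=cv2.cvtColor(c['color'],cv2.COLOR_BGR2HSV)
    r=(P-p)@M
    near=(np.linalg.norm(r,axis=2)<.11)&(r[...,2]>-.03)&(c['depth']>0)&(hsv[...,0]<28)
    orange=near&(hsv[...,1]>150)&(hsv[...,0]>4);wood=near&(hsv[...,1]>50)&(hsv[...,1]<=150)&(r[...,2]>.02)
    return r,orange,wood
E
python3 - <<'E'
from h import *
p,M=st()
for n in('side','top','wrist'):
    c=snap(n,f'{n}3.png'); r,o,w=handle(c,p,M); print(n,o.sum(),w.sum())
    if w.sum()>30: print(' wood x',np.percentile(r[w][:,0],[2,50,98]).round(4),'z',np.percentile(r[w][:,2],[2,50,98]).round(4))
    for nm,m in(('or',o),('wd',w)):
        # local normals from depth
        k,l,s,_=cv2.connectedComponentsWithStats(m.astype(np.uint8))
        g=cv2.GaussianBlur(r,(0,0),1.2);du=np.gradient(g,axis=1);dv=np.gradient(g,axis=0);nn=np.cross(du,dv);nn/=np.linalg.norm(nn,axis=2,keepdims=True)+1e-12
        mm=cv2.erode(m.astype(np.uint8),np.ones((5,5)))>0
        a=np.degrees(np.arctan2(nn[mm][:,0],-nn[mm][:,2]))%90; flat=abs(nn[mm][:,1])<.3; a=a[flat]
        if len(a)>10: print(' ',nm,len(a),np.histogram(a,bins=range(0,91,6))[0])
x=cv2.imread('pics/wrist3.png');y=cv2.imread('pics/side3.png')
cv2.imwrite('pics/c3.png',cv2.resize(np.hstack([x,y]),(800,300)))
E
```

```text
time: 6.28
position: [0.5612, 0.0583, 0.0771]
tool_rot: [0.65, 0.76, -0.0, -0.0]
ft_force: [-1.3, 3.8, -2.3]
grip_width: 0.0238
grip_force: 12.0
time: 6.87
position: [0.5642, 0.0612, 0.2422]
tool_rot: [0.649, 0.76, 0.002, 0.005]
ft_force: [2.0, -0.9, -2.3]
grip_width: 0.0237
grip_force: 20.0
t 6.87 p [0.5642 0.0612 0.2422] phi 99.0 tilt 0.67 q6 -0.24 F [ 2.  -0.9 -2.3] w 0.0237 gf 20.0
side 663 773
 wood x [0.0207 0.0496 0.058 ] z [0.0312 0.0401 0.0519]
  or 252 [ 4  1  6  0  0  2  1  4 14 72 98 45  5  0  0]
  wd 380 [11 16  6 14 10 14  7 27 49 50 66 47 34 19 10]
top 0 0
wrist 6026 7160
 wood x [0.0185 0.0438 0.0558] z [0.0359 0.0428 0.054 ]
  or 3874 [  21   13   15   62    7   12   35  134  345 1008 1473  570   97   43
   39]
  wd 4852 [  58   57   50  108   81  119   59   79  214 1175 1775  560  211  207
   99]
```

View pics/c3.png

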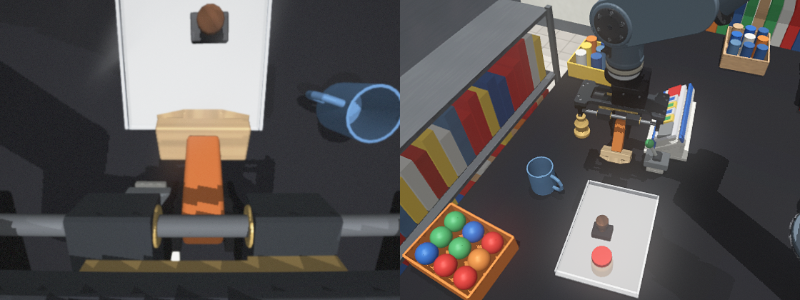

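The wrist view shows the block tilted in the grip, sole towards the tray. I'll fit the planes for the exact tilt and offset from the saved data.

```bash
cat > fit.py <<'E'
from h import *
def fit(name,p,M,sgn=1):
    z=np.load(f'pics/{name}.png.npz'); c=dict(P=z['P'],color=z['color'],depth=z['d']); r,o,w=handle(c,p,M)
    g=cv2.GaussianBlur(r,(0,0),1.2);nn=np.cross(np.gradient(g,axis=1),np.gradient(g,axis=0));nn/=np.linalg.norm(nn,axis=2,keepdims=True)+1e-12
    nn*=-np.sign(nn[...,2:3]); a=np.degrees(np.arctan2(nn[...,0],-nn[...,2]))
    for nm,m,half in(('or',o,.012),('wd',w,.017)):
        mm=(cv2.erode(m.astype(np.uint8),np.ones((3,3)))>0)&(abs(a-61*sgn)<14)&(abs(nn[...,1])<.25)
        q=r[mm]
        for _ in range(3):
            c0=np.median(q,0);n=np.linalg.svd(q-q.mean(0),full_matrices=False)[2][2];n*=-np.sign(n[2]);d=(q-q.mean(0))@n;q=q[abs(d)<.002]
        th=90-abs(np.degrees(np.arctan2(n[0],-n[2]))); ax=np.array([-np.sin(np.radians(th))*sgn,0,-np.cos(np.radians(th))]) # block z in tool axes
        # axis line: face centre minus half*n ; offset of grasp point (0,0,-.002) from axis along n
        off=(np.array([0,0,-.002])-q.mean(0))@n+half
        h=(q-np.array([0,0,-.002]))@-ax
        print(name,nm,len(q),'theta',th.round(2),'n',n.round(3),'grasp off axis along +n mm',(off*1e3).round(2),'axial below grasp mm',(np.percentile(h,[0.5,2,98,99.5])*1e3).round(1),'y',(np.percentile(q[:,1],[1,99])*1e3).round(1))
E
python3 - <<'E'
from fit import *
p,M=st(); fit('wrist3',p,M); fit('side3',p,M)
E
```

```text
t 7.02 p [0.5599 0.062  0.2363] phi 98.98 tilt 0.14 q6 -0.24 F [-0.5 -0.1 -2.6] w 0.0239 gf 20.0
wrist3 or 3251 theta 28.43 n [ 0.879 -0.002 -0.476] grasp off axis along +n mm -6.77 axial below grasp mm [-15.9 -15.1  43.5  45. ] y [-8.6  9.6]
wrist3 wd 1511 theta 27.86 n [ 0.884  0.002 -0.467] grasp off axis along +n mm -7.33 axial below grasp mm [50.5 50.8 68.8 69.3] y [-30.4  32.1]
side3 or 194 theta 28.43 n [ 0.879  0.004 -0.476] grasp off axis along +n mm -10.17 axial below grasp mm [-9.3 -7.4 39.7 41. ] y [-1.1 12.9]
side3 wd 122 theta 20.69 n [ 0.936  0.003 -0.353] grasp off axis along +n mm -16.82 axial below grasp mm [44.5 44.8 57.6 58.4] y [-21.2  34.2]
```

```bash
python3 -m pendant '[{"jaw":0,"linear":[0,0,0],"twist":-6.88},{"jaw":0,"linear":[0,0,0],"twist":-6.88},{"jaw":0,"linear":[0,0,0],"twist":-6.88},{"jaw":0,"linear":[0,0,0],"twist":-6.88},{"jaw":0,"linear":[0,0,0],"twist":-6.88},{"jaw":0,"linear":[0,0,0],"twist":-6.88},{"jaw":0,"linear":[0,0,0],"twist":-6.88},{"jaw":0,"linear":[0,0,0],"twist":-6.88},{"jaw":0,"linear":[0,0,0],"twist":-6.88},{"jaw":0,"linear":[0,0,0],"twist":-6.88},{"jaw":0,"linear":[0,0,0],"twist":-6.88},{"jaw":0,"linear":[0,0,0],"twist":-6.88}]' >/dev/null
python3 -m pendant '[{"jaw":0,"linear":[0,0,0],"twist":-6.88},{"jaw":0,"linear":[0.15,-3.36,0],"twist":0},{"jaw":0,"linear":[0.15,-3.36,0],"twist":0},{"jaw":0,"linear":[0.15,-3.36,0],"twist":0},{"jaw":0,"linear":[0.15,-3.36,0],"twist":0},{"jaw":0,"linear":[0.15,-3.36,0],"twist":0},{"jaw":0,"linear":[0.15,-3.36,0],"twist":0},{"jaw":0,"linear":[0.15,-3.36,0],"twist":0},{"jaw":0,"linear":[0.15,-3.36,0.7],"twist":0},{"jaw":0,"linear":[0.15,-3.36,1.2],"twist":0},{"jaw":0,"linear":[0.15,-3.36,1.2],"twist":0},{"jaw":0,"linear":[0.15,-3.36,1.2],"twist":0}]'
python3 -m pendant '[{"jaw":0,"linear":[0,0,0],"twist":0},{"jaw":0,"linear":[0,0,0],"twist":0},{"jaw":0,"linear":[0,0,0],"twist":0}]' >/dev/null
python3 - <<'E'
from fit import *
to(.598,-.306,.172)
snap('wrist','wrist4.png');snap('side','side4.png');p,M=st()
fit('wrist4',p,M); fit('side4',p,M)
x=cv2.imread('pics/wrist4.png');y=cv2.imread('pics/side4.png')
cv2.imwrite('pics/c4.png',cv2.resize(np.hstack([x,y]),(800,300)))
E
```

```text
time: 9.02
position: [0.597, -0.3065, 0.1907]
tool_rot: [-0.073, 0.997, 0.001, -0.002]
ft_force: [-0.0, 0.1, -1.7]
grip_width: 0.0241
grip_force: 20.0
t 9.27 p [ 0.5971 -0.3045  0.1917] phi -171.64 tilt 0.32 q6 -2.35 F [ 0.  -0.1 -2.6] w 0.024 gf 20.0
tool delta cm [-0.07 -0.17  1.97]
t 9.37 p [ 0.598  -0.3038  0.1935] phi -171.53 tilt 0.15 q6 -2.36 F [ 0.2 -0.4 -1.4] w 0.0237 gf 20.0
wrist4 or 3150 theta 28.6 n [ 0.878  0.003 -0.479] grasp off axis along +n mm -7.77 axial below grasp mm [-11.6 -10.4  48.1  49.2] y [-10.9   7.3]
wrist4 wd 1627 theta 27.9 n [ 0.884  0.004 -0.468] grasp off axis along +n mm -8.51 axial below grasp mm [54.5 55.  73.  73.8] y [-33.2  30. ]
side4 or 8 theta 28.32 n [ 0.872 -0.138 -0.47 ] grasp off axis along +n mm -4.17 axial below grasp mm [21.7 22.2 38.  38.6] y [ 4.5 14.5]
side4 wd 12 theta 61.36 n [-0.478 -0.073 -0.875] grasp off axis along +n mm 76.57 axial below grasp mm [46.8 49.1 63.1 63.1] y [-13.8  37.6]
```

View pics/c4.png

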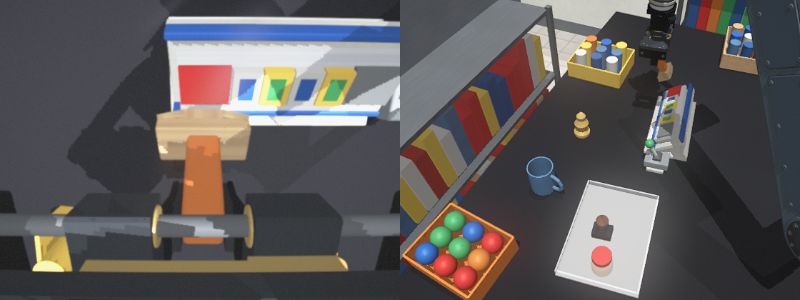

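The wrist view shows the block hovering downhill of the red pad (pad at c4 (205,85)), tilt 28.3°. I'll measure the pad and rail in this same view.

```bash
python3 - <<'E'
from fit import *
z=np.load('pics/wrist4.png.npz');P=z['P'];hsv=cv2.cvtColor(z['color'],cv2.COLOR_BGR2HSV);H,S,V=[hsv[...,i].astype(int) for i in range(3)]
st_=(P[...,1]<-.1)&(P[...,0]<.6)&(P[...,0]>.4)&(P[...,2]>.02)&(P[...,2]<.12)
red=st_&(S>150)&((H<6)|(H>174)); red=cv2.erode(red.astype(np.uint8),np.ones((3,3)))>0
q=P[red]; c=q.mean(0);n=np.linalg.svd(q-c,full_matrices=False)[2][2];n*=np.sign(n[2]);print('red',c.round(4),'normal',n.round(3),'slope',np.degrees(np.arccos(n[2])).round(2))
print(cv2.minAreaRect((q[:,:2]*1000).astype(np.float32)))
blue=st_&(S>150)&(H>105)&(H<130);k,l,ss,_=cv2.connectedComponentsWithStats(blue.astype(np.uint8))
for i in range(1,k):
    if ss[i,4]>80: q=P[l==i];c0=q.mean(0);u=np.linalg.svd(q-c0,full_matrices=False)[2][0];print('blue',ss[i,4],c0.round(4),u.round(3),np.ptp((q-c0)@u).round(3))
yr=np.array([.146,-.989,0]);nr=np.array([.542,.080,.836]);xr=np.cross(yr,nr)
O=np.array([.513,-.228,.075]);q=P[red]-O;print('red in rail: x',np.percentile(q@xr,[1,50,99]),'y',np.percentile(q@yr,[1,50,99]),'z',np.percentile(q@nr,[5,50,95]))
for h in(0.06,.03,.006):
    th=np.radians(28.3);zb=np.array([np.sin(th)*.989,np.sin(th)*.146,np.cos(th)]);xs=np.cross(yr,zb)
    C=O+.09*yr+h*nr; g=C+.0725*zb-.0075*xs; print(h,'TCP',(g-[0,0,.002]).round(4)); 
    to(*(g-[0,0,.002]))
E
```

```text
red [ 0.5223 -0.3273  0.0781] normal [0.546 0.083 0.834] slope 33.49
((524.9318237304688, -324.6505432128906), (35.68340301513672, 27.372657775878906), 8.290420532226562)
blue 2113 [ 0.4763 -0.3264  0.0869] [ 0.176 -0.984  0.023] 0.074
blue 3817 [ 0.4589 -0.2034  0.0877] [ 0.151 -0.988  0.008] 0.135
blue 525 [ 0.5125 -0.2128  0.0794] [ 0.829  0.127 -0.544] 0.024
blue 404 [ 0.541  -0.2105  0.0403] [-0.165  0.986  0.016] 0.083
blue 149 [ 0.5283 -0.1167  0.0399] [ 0.13  -0.991  0.03 ] 0.038
red in rail: x [-0.01846504  0.00853148  0.02265254] y [0.08496497 0.10001185 0.11063132] z [-0.0015442  -0.0002555   0.00076589]
0.06 TCP [ 0.5992 -0.3062  0.1834]
t 9.37 p [ 0.598  -0.3038  0.1935] phi -171.53 tilt 0.15 q6 -2.36 F [ 0.2 -0.4 -1.4] w 0.0237 gf 20.0
tool delta cm [-0.08 -0.26  1.  ]
0.03 TCP [ 0.5829 -0.3086  0.1584]
t 9.37 p [ 0.598  -0.3038  0.1935] phi -171.53 tilt 0.15 q6 -2.36 F [ 0.2 -0.4 -1.4] w 0.0237 gf 20.0
tool delta cm [ 1.56 -0.26  3.51]
0.006 TCP [ 0.5699 -0.3105  0.1383]
t 9.37 p [ 0.598  -0.3038  0.1935] phi -171.53 tilt 0.15 q6 -2.36 F [ 0.2 -0.4 -1.4] w 0.0237 gf 20.0
tool delta cm [ 2.87 -0.26  5.52]
```

```bash
python3 -m pendant '[{"jaw":0,"linear":[-0.08,-0.26,1.0],"twist":0},{"jaw":0,"linear":[0.55,0,0.84],"twist":0},{"jaw":0,"linear":[0.55,0,0.84],"twist":0},{"jaw":0,"linear":[0.55,0,0.84],"twist":0},{"jaw":0,"linear":[0.55,0,0.84],"twist":0},{"jaw":0,"linear":[0.55,0,0.84],"twist":0},{"jaw":0,"linear":[0,0,0],"twist":0},{"jaw":0,"linear":[0,0,0],"twist":0},{"jaw":0,"linear":[0,0,0],"twist":0}]'
python3 - <<'E'
from fit import *
th=np.radians(28.3);yr=np.array([.146,-.989,0]);nr=np.array([.542,.080,.836]);O=np.array([.513,-.228,.075]);zb=np.array([np.sin(th)*.989,np.sin(th)*.146,np.cos(th)]);xs=np.cross(yr,zb)
g=O+.09*yr+.0*nr+.0725*zb-.0075*xs;to(*(g-[0,0,.002]))
E
```

```text
time: 10.12
position: [0.5729, -0.3122, 0.1428]
tool_rot: [-0.073, 0.997, -0.0, 0.0]
ft_force: [0.2, -0.9, -2.4]
grip_width: 0.024
grip_force: 20.0
t 10.12 p [ 0.5729 -0.3122  0.1428] phi -171.61 tilt 0.07 q6 -2.39 F [ 0.2 -0.9 -2.4] w 0.024 gf 20.0
tool delta cm [0.6  0.21 0.95]
```

```bash
python3 -m pendant '[{"jaw":0,"linear":[0.2,0,0.3],"twist":0},{"jaw":0,"linear":[0.15,0,0.23],"twist":0},{"jaw":0,"linear":[0.15,0,0.23],"twist":0},{"jaw":0,"linear":[0.05,0,0.08],"twist":0},{"jaw":0,"linear":[0,0,0],"twist":0},{"jaw":0,"linear":[0,0,0],"twist":0}]'
python3 -m pendant '[{"jaw":0,"linear":[0.1,0,0.15],"twist":0},{"jaw":0,"linear":[0.05,0,0.08],"twist":0},{"jaw":0,"linear":[0,0,0],"twist":0}]'
```

```text
time: 10.62
position: [0.5677, -0.3128, 0.1348]
tool_rot: [-0.073, 0.997, -0.0, 0.001]
ft_force: [0.6, 0.6, 0.3]
grip_width: 0.0237
grip_force: 20.0
time: 10.87
position: [0.5662, -0.3131, 0.1324]
tool_rot: [-0.073, 0.997, -0.0, 0.001]
ft_force: [2.7, 0.9, 3.4]
grip_width: 0.0237
grip_force: 20.0
```

```bash
python3 -m pendant '[{"jaw":0,"linear":[0.05,0,0.08],"twist":0},{"jaw":0,"linear":[0.05,0,0.08],"twist":0},{"jaw":0,"linear":[0,0,0],"twist":0},{"jaw":0,"linear":[0,0,0],"twist":0},{"jaw":0,"linear":[0,0,0],"twist":0}]' 28
python3 -m pendant '[{"jaw":0,"linear":[0,0.3,0],"twist":0},{"jaw":0,"linear":[0,0.5,0],"twist":0},{"jaw":0,"linear":[0,0.5,0],"twist":0},{"jaw":0,"linear":[0,0.5,0],"twist":0},{"jaw":0,"linear":[0,0.5,0],"twist":0},{"jaw":0,"linear":[0,0.5,0],"twist":0}]'
```

```text
time: 11.28
position: [0.5652, -0.3132, 0.1307]
tool_rot: [-0.073, 0.997, -0.0, 0.001]
ft_force: [2.5, 1.0, 5.2]
grip_width: 0.0235
grip_force: 28.0
time: 11.78
position: [0.5628, -0.2882, 0.1315]
tool_rot: [-0.074, 0.997, -0.004, 0.003]
ft_force: [4.0, -3.5, 2.9]
grip_width: 0.0239
grip_force: 28.0
```

```bash
python3 -m pendant '[{"jaw":0,"linear":[0.0,0.5,0],"twist":0},{"jaw":0,"linear":[0,0.5,0],"twist":0},{"jaw":0,"linear":[0,0.5,0],"twist":0},{"jaw":0,"linear":[0,0.5,0],"twist":0},{"jaw":0,"linear":[0,0.5,0],"twist":0},{"jaw":0,"linear":[0,0.5,0],"twist":0}]'
python3 -m pendant '[{"jaw":0,"linear":[0,0.5,0],"twist":0},{"jaw":0,"linear":[0,0.5,0],"twist":0},{"jaw":0,"linear":[0,0.5,0],"twist":0},{"jaw":0,"linear":[0,0.5,0],"twist":0},{"jaw":0,"linear":[0,0.5,0],"twist":0},{"jaw":0,"linear":[0,0.5,0],"twist":0}]'
python3 - <<'E'
from h import *
p,M=st();d=(p-[.5652,-.3132,.1307]);print('along',d@[-.146,.989,0],'lat toward robot',d@[-.989,-.146,0])
E
```

```text
time: 12.28
position: [0.5578, -0.2571, 0.131]
tool_rot: [-0.074, 0.997, -0.002, 0.002]
ft_force: [4.0, -2.4, 4.0]
grip_width: 0.0236
grip_force: 28.0
time: 12.78
position: [0.5534, -0.2274, 0.131]
tool_rot: [-0.074, 0.997, -0.002, 0.002]
ft_force: [4.2, -2.1, 3.5]
grip_width: 0.0239
grip_force: 28.0
t 12.78 p [ 0.5534 -0.2274  0.131 ] phi -171.57 tilt 0.33 q6 -2.29 F [ 4.2 -2.1  3.5] w 0.0239 gf 28.0
along 0.08658698542845521 lat toward robot -0.0009051382855765109
```

```bash
python3 -m pendant '[{"jaw":0,"linear":[0.0,0.5,0],"twist":0},{"jaw":0,"linear":[0,0.5,0],"twist":0},{"jaw":0,"linear":[0,0.5,0],"twist":0},{"jaw":0,"linear":[0,0.5,0],"twist":0},{"jaw":0,"linear":[0,0.5,0],"twist":0},{"jaw":0,"linear":[0,0.5,0],"twist":0},{"jaw":0,"linear":[0,0.5,0],"twist":0},{"jaw":0,"linear":[0,0.5,0],"twist":0},{"jaw":0,"linear":[0,0.5,0],"twist":0}]'
python3 -m pendant '[{"jaw":0,"linear":[0,0.5,0],"twist":0},{"jaw":0,"linear":[0,0.5,0],"twist":0},{"jaw":0,"linear":[0,0.5,0],"twist":0},{"jaw":0,"linear":[0,0.5,0],"twist":0},{"jaw":0,"linear":[0,0.5,0],"twist":0},{"jaw":0,"linear":[0,0.5,0],"twist":0},{"jaw":0,"linear":[0,0.5,0],"twist":0},{"jaw":0,"linear":[0,0.5,0],"twist":0},{"jaw":0,"linear":[0,0.2,0],"twist":0},{"jaw":0,"linear":[0,0,0],"twist":0},{"jaw":0,"linear":[0,0,0],"twist":0},{"jaw":0,"linear":[0,0,0],"twist":0}]'
python3 - <<'E'
from fit import *
p,M=st();d=(p-[.5652,-.3132,.1307]);print('along',d@[-.146,.989,0],'lat toward robot',d@[-.989,-.146,0])
snap('wrist','wrist5.png');fit('wrist5',p,M)
E
```

```text
time: 13.53
position: [0.5467, -0.1826, 0.1308]
tool_rot: [-0.074, 0.997, -0.002, 0.002]
ft_force: [5.1, -1.6, 3.5]
grip_width: 0.0235
grip_force: 28.0
time: 14.53
position: [0.5405, -0.1407, 0.1307]
tool_rot: [-0.074, 0.997, -0.001, 0.002]
ft_force: [5.4, -0.5, 4.2]
grip_width: 0.0238
grip_force: 28.0
t 14.53 p [ 0.5405 -0.1407  0.1307] phi -171.56 tilt 0.25 q6 -2.17 F [ 5.4 -0.5  4.2] w 0.0238 gf 28.0
along 0.17419044134695058 lat toward robot -0.0007740722204139198
wrist5 or 2983 theta 28.48 n [ 0.879  0.002 -0.477] grasp off axis along +n mm -7.76 axial below grasp mm [-13.7 -12.9  45.5  46.8] y [-10.4   7.8]
wrist5 wd 2190 theta 28.07 n [ 0.882  0.002 -0.471] grasp off axis along +n mm -8.22 axial below grasp mm [52.5 53.1 72.8 73.9] y [-33.2  30.3]
```

View pics/wrist5.png

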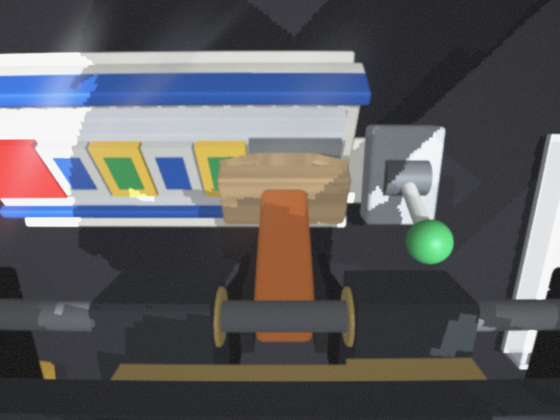

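The block sits at the grey pad (wrist view about (285,190)), the tiles look flush, and the green lever tip is at (430,242). Before lifting I'll check the tile heights.

```bash
python3 - <<'E'
from h import *
z=np.load('pics/wrist5.png.npz');P=z['P'];yr=np.array([.146,-.989,0]);nr=np.array([.542,.080,.836]);xr=np.cross(yr,nr);O=np.array([.513,-.228,.075])
r=(P-O)@np.stack([xr,yr,nr],1)
for a,b in((62,100),(47,57),(33,43),(17,28),(3,13),(-13,-2),(-28,-17),(-43,-33),(-57,-47),(-110,-64)):
    m=(r[...,1]*1e3>a)&(r[...,1]*1e3<b)&(abs(r[...,0]-.01)<.009)&(abs(r[...,2])<.015); print(a,b,m.sum(),(np.percentile(r[m][:,2],[10,50,90])*1e3).round(1) if m.sum()>9 else '')
E
```

```text
62 100 920 [-7.4 -6.8 -6.1]
47 57 393 [-7.2 -6.5 -5.8]
33 43 414 [-7.2 -6.4 -5.7]
17 28 429 [-7.1 -6.4 -5.6]
3 13 417 [-7.  -6.3 -5.5]
-13 -2 442 [-7.1 -6.4 -5.7]
-28 -17 459 [-7.3 -6.5 -5.8]
-43 -33 406 [-7.3 -6.5 -5.8]
-57 -47 512 [-7.  3. 13.]
-110 -64 2396 [-6.6  3.  12.7]
```

```bash
python3 -m pendant '[{"jaw":0,"linear":[-0.55,0,-0.84],"twist":0},{"jaw":0,"linear":[-0.55,0,-0.84],"twist":0},{"jaw":0,"linear":[0,0,-2.5],"twist":0},{"jaw":0,"linear":[0,0,-2.5],"twist":0},{"jaw":0,"linear":[0,0,-2.5],"twist":0},{"jaw":0,"linear":[0,0,-2.5],"twist":0},{"jaw":0,"linear":[0,0,0],"twist":0}]' >/dev/null
python3 -m pendant '[{"jaw":0,"linear":[0,3.25,0],"twist":0},{"jaw":0,"linear":[0,3.25,0],"twist":0},{"jaw":0,"linear":[0,3.25,0],"twist":0},{"jaw":0,"linear":[0,3.25,0],"twist":0},{"jaw":0,"linear":[0,3.25,0],"twist":0},{"jaw":0,"linear":[0,3.25,0],"twist":0},{"jaw":0,"linear":[0,3.25,0],"twist":0},{"jaw":0,"linear":[0,3.25,0],"twist":0},{"jaw":0,"linear":[0,0,0],"twist":0},{"jaw":0,"linear":[0,0,0],"twist":0},{"jaw":0,"linear":[0,0,0],"twist":0}]' >/dev/null
python3 - <<'E'
from fit import *
to(.514,.1185,.11)
p,M=st();c=snap('wrist','wrist6.png');P=c['P'];fit('wrist6',p,M)
t=np.radians(8.6);u=P[...,0]*np.cos(t)+P[...,1]*np.sin(t);v=-P[...,0]*np.sin(t)+P[...,1]*np.cos(t);z=P[...,2]
hsv=cv2.cvtColor(c['color'],cv2.COLOR_BGR2HSV)
m=(z>.022)&(z<.034)&(u>.43)&(u<.48)&(v>0)&(v<.22);print('near wall u',np.percentile(u[m],[2,25,50,75,98]),m.sum())
E
```

```text
t 16.08 p [0.51   0.1188 0.2452] phi -171.54 tilt 0.3 q6 -1.7 F [-0.3 -0.5 -2.8] w 0.0236 gf 28.0
tool delta cm [-0.46 -0.09 13.51]
t 16.08 p [0.51   0.1188 0.2452] phi -171.54 tilt 0.3 q6 -1.7 F [-0.3 -0.5 -2.8] w 0.0236 gf 28.0
wrist6 or 3032 theta 28.42 n [ 0.879  0.002 -0.476] grasp off axis along +n mm -7.75 axial below grasp mm [-13.9 -13.4  45.6  46.9] y [-10.3   7.7]
wrist6 wd 1834 theta 27.94 n [ 0.883  0.004 -0.469] grasp off axis along +n mm -8.3 axial below grasp mm [52.3 52.8 70.7 71.3] y [-31.3  30.2]
near wall u [0.45084141 0.45186341 0.4529296  0.45396737 0.45498864] 1088
```

View pics/wrist6.png

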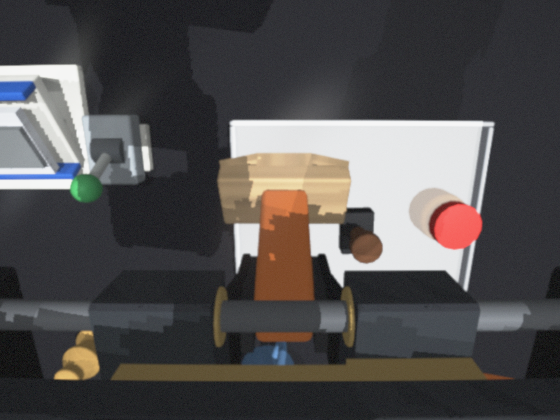

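The wrist view shows the block over the tray's empty end, with the stamp at (360,235) and the jar at (455,225) clear of it. I'll lower it and push the leaning sole against the robot-side wall to stand it up.

```bash
python3 -m pendant '[{"jaw":0,"linear":[0,0,3],"twist":0},{"jaw":0,"linear":[0,0,3],"twist":0},{"jaw":0,"linear":[0,0,3],"twist":0},{"jaw":0,"linear":[0,0,3],"twist":0},{"jaw":0,"linear":[0,0,2.5],"twist":0},{"jaw":0,"linear":[0,0,1.5],"twist":0},{"jaw":0,"linear":[0,0,0.8],"twist":0},{"jaw":0,"linear":[0,0,0.4],"twist":0},{"jaw":0,"linear":[0,0,0],"twist":0},{"jaw":0,"linear":[0,0,0],"twist":0}]' 12
python3 - <<'E'
from h import *
p,M=st();print('u',p@[.989,.1495,0],'v',p@[-.1495,.989,0])
E
```

```text
time: 16.97
position: [0.5126, 0.1185, 0.0756]
tool_rot: [-0.073, 0.997, -0.0, 0.001]
ft_force: [-0.1, -0.7, -3.0]
grip_width: 0.0237
grip_force: 12.0
t 16.97 p [0.5126 0.1185 0.0756] phi -171.64 tilt 0.07 q6 -1.7 F [-0.1 -0.7 -3. ] w 0.0237 gf 12.0
u 0.5246755649912913 v 0.040526434779595895
```

```bash
python3 -m pendant '[{"jaw":0,"linear":[0.4,0,0.1],"twist":0},{"jaw":0,"linear":[0.5,0,0],"twist":0},{"jaw":0,"linear":[0.4,0,0],"twist":0},{"jaw":0,"linear":[0.4,0,0],"twist":0},{"jaw":0,"linear":[0.4,0,0],"twist":0},{"jaw":0,"linear":[0.4,0,-0.05],"twist":0},{"jaw":0,"linear":[0.4,0,-0.05],"twist":0},{"jaw":0,"linear":[0.4,0,-0.05],"twist":0},{"jaw":0,"linear":[0,0,0],"twist":0}]' 
python3 -m pendant '[{"jaw":0,"linear":[0.3,0,-0.05],"twist":0},{"jaw":0,"linear":[0.3,0,-0.05],"twist":0},{"jaw":0,"linear":[0.3,0,0],"twist":0},{"jaw":0,"linear":[0.2,0,0],"twist":0},{"jaw":0,"linear":[0,0,0],"twist":0},{"jaw":0,"linear":[0,0,0],"twist":0}]' 
python3 - <<'E'
from fit import *
p,M=st();print('u',p@[.989,.1495,0]);c=snap('wrist','wrist7.png');r,o,w=handle(c,p,M)
g=cv2.GaussianBlur(r,(0,0),1.2);nn=np.cross(np.gradient(g,axis=1),np.gradient(g,axis=0));nn/=np.linalg.norm(nn,axis=2,keepdims=True)+1e-12;nn*=-np.sign(nn[...,2:3]);a=np.degrees(np.arctan2(nn[...,0],-nn[...,2]))
for m in(o,w):
    mm=(cv2.erode(m.astype(np.uint8),np.ones((3,3)))>0)&(abs(nn[...,1])<.25);print(mm.sum(),np.histogram(a[mm],bins=range(-32,93,4)))
E
```

```text
time: 17.72
position: [0.4801, 0.114, 0.0766]
tool_rot: [-0.074, 0.997, -0.0, 0.002]
ft_force: [3.8, -0.6, 5.1]
grip_width: 0.0238
grip_force: 12.0
time: 18.22
position: [0.467, 0.1125, 0.0761]
tool_rot: [-0.073, 0.997, 0.0, -0.001]
ft_force: [2.8, -0.8, -0.9]
grip_width: 0.0242
grip_force: 12.0
t 18.22 p [0.467  0.1125 0.0761] phi -171.59 tilt 0.17 q6 -1.71 F [ 2.8 -0.8 -0.9] w 0.0242 gf 12.0
u 0.47870838844920294
2689 (array([  11,   30,    7,   17,   22,   36,   35,   20,   20,    7,    7,
          0,    0,    0,    1,    0,    0,    0,    0,    0,    2,    0,
          0,    1,    2,   14,   24,   53,  308, 1432,  281]), array([-32, -28, -24, -20, -16, -12,  -8,  -4,   0,   4,   8,  12,  16,
        20,  24,  28,  32,  36,  40,  44,  48,  52,  56,  60,  64,  68,
        72,  76,  80,  84,  88,  92]))
2719 (array([  9,   8,   8,  23,  86, 244, 448, 418, 315, 191,  93,  64,  53,
        30,  16,  25,  27,  30,  22,  29,  17,  19,  23,  58,  43,  18,
        81,  97,  19,  55,  19]), array([-32, -28, -24, -20, -16, -12,  -8,  -4,   0,   4,   8,  12,  16,
        20,  24,  28,  32,  36,  40,  44,  48,  52,  56,  60,  64,  68,
        72,  76,  80,  84,  88,  92]))
```

View pics/wrist7.png

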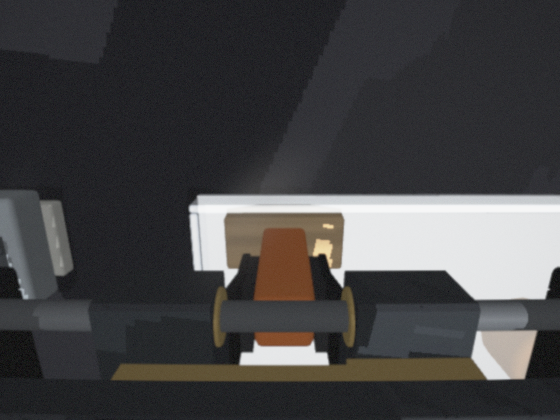

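The block is near upright against the wall (wrist view about (285,240)), with about 4° left. I'll push a little further, seat it and release.

```bash
python3 -m pendant '[{"jaw":0,"linear":[0.2,0,0],"twist":0},{"jaw":0,"linear":[0.2,0,0],"twist":0},{"jaw":0,"linear":[0.1,0,0.05],"twist":0},{"jaw":0,"linear":[0,0,0.1],"twist":0},{"jaw":0,"linear":[-0.1,0,0.1],"twist":0},{"jaw":0,"linear":[-0.2,0,0],"twist":0},{"jaw":0,"linear":[0,0,0],"twist":0},{"jaw":0,"linear":[0,0,0],"twist":0}]' 6
python3 -m pendant '[{"jaw":0.4,"linear":[0,0,0],"twist":0},{"jaw":0.6,"linear":[0,0,0],"twist":0},{"jaw":0.6,"linear":[0,0,0],"twist":0},{"jaw":0.6,"linear":[0,0,0],"twist":0},{"jaw":0.6,"linear":[0,0,0],"twist":0},{"jaw":0.6,"linear":[0,0,0],"twist":0},{"jaw":0.6,"linear":[0,0,0],"twist":0}]'
python3 -m pendant '[{"jaw":0.6,"linear":[0,0,-1],"twist":0},{"jaw":0.6,"linear":[0,0,-3],"twist":0},{"jaw":0.6,"linear":[0,0,-4],"twist":0},{"jaw":0.6,"linear":[0,0,-4],"twist":0},{"jaw":0.6,"linear":[0,0,-3],"twist":0},{"jaw":0.6,"linear":[0,0,0],"twist":0},{"jaw":0.6,"linear":[0,0,0],"twist":0}]'
python3 - <<'E'
from h import *
p,M=st();c=snap('wrist','w8.png');P=c['P'];hsv=cv2.cvtColor(c['color'],cv2.COLOR_BGR2HSV)
n=(abs(P[...,0]-.46)<.07)&(abs(P[...,1]-.11)<.07)
m=n&(hsv[...,0]<25)&(hsv[...,1]>60)
for a,b in((.095,.115),(.022,.036)):
    k=m&(P[...,2]>a)&(P[...,2]<b);q=P[k]
    if len(q)>20:print(a,len(q),q.mean(0).round(4),'z',np.percentile(q[:,2],[5,50,95]).round(4),cv2.minAreaRect((q[:,:2]*1000).astype(np.float32)))
t=np.radians(8.6);g=(hsv[...,0]>50)&(hsv[...,0]<85)&(hsv[...,1]>100)&(P[...,1]<.03)&(P[...,1]>-.12)
if g.sum()>10:print('green',g.sum(),np.median(P[g],0).round(4))
s=snap('side','side8.png');cv2.imwrite('pics/side8c.png',cv2.resize(s['color'][150:420,200:440],None,fx=2.2,fy=2.2))
E
```

```text
time: 18.93
position: [0.4637, 0.1121, 0.0741]
tool_rot: [-0.074, 0.997, 0.0, -0.003]
ft_force: [-2.1, 0.0, 4.2]
grip_width: 0.0242
grip_force: 6.0
time: 19.52
position: [0.4663, 0.1123, 0.074]
tool_rot: [-0.073, 0.997, 0.0, -0.0]
ft_force: [-0.4, 0.0, -0.5]
grip_width: 0.0513
grip_force: 0.0
time: 20.1
position: [0.4674, 0.1123, 0.2265]
tool_rot: [-0.073, 0.997, -0.0, 0.003]
ft_force: [-0.6, 0.4, -0.4]
grip_width: 0.052
grip_force: 0.0
t 20.1 p [0.4674 0.1123 0.2265] phi -171.58 tilt 0.32 q6 -1.71 F [-0.6  0.4 -0.4] w 0.052 gf 0.0
0.095 818 [0.459  0.1103 0.1024] z [0.1001 0.1027 0.1039] ((459.7096862792969, 110.5123291015625), (22.68703842163086, 23.19564437866211), 8.161351203918457)
0.022 1119 [0.4561 0.116  0.0289] z [0.0277 0.0288 0.0301] ((460.924072265625, 110.534423828125), (32.09002685546875, 68.043212890625), 8.292746543884277)
green 720 [ 0.5173 -0.0552  0.0958]
```

View pics/side8c.png

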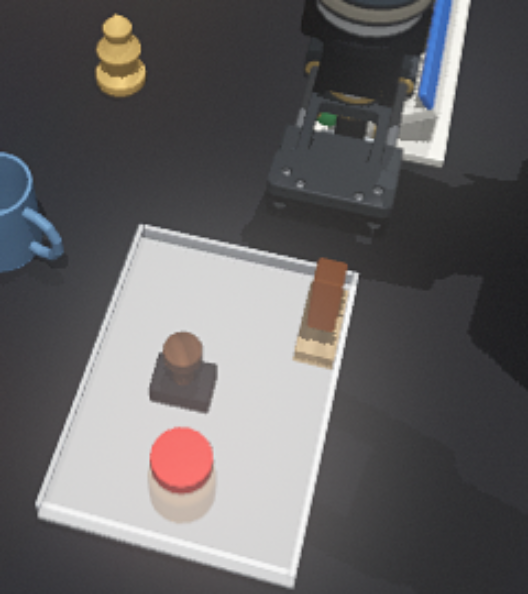

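The side view shows the block upright in the tray's near corner, with stamp, jar, mug and figurine undisturbed. The wrist measurement gives the wood top at z 29 mm and no tilt. Next is the lever.

```bash
python3 -m pendant '[{"jaw":0.6,"linear":[-1.32,-3.48,0],"twist":0},{"jaw":0.3,"linear":[-1.32,-3.48,0],"twist":0},{"jaw":0,"linear":[-1.32,-3.48,0],"twist":0},{"jaw":0,"linear":[-1.32,-3.48,0],"twist":0},{"jaw":0,"linear":[-1.32,-3.48,0],"twist":0},{"jaw":0,"linear":[0,0,0],"twist":0},{"jaw":0,"linear":[0,0,0],"twist":0}]' 10
python3 -m pendant '[{"jaw":0,"linear":[0,0,3.2],"twist":0},{"jaw":0,"linear":[0,0,3.2],"twist":0},{"jaw":0,"linear":[0,0,3.2],"twist":0},{"jaw":0,"linear":[0,0,2],"twist":0},{"jaw":0,"linear":[0,0,1.2],"twist":0},{"jaw":0,"linear":[0,0,0],"twist":0},{"jaw":0,"linear":[0,0,0],"twist":0}]'
python3 - <<'E'
from h import *
p,M=st();print('u',p@[.989,.1495,0],'v',p@[-.1495,.989,0],'want u .460 v -.133')
E
```

```text
time: 20.78
position: [0.5568, -0.0518, 0.2217]
tool_rot: [-0.072, 0.997, 0.001, -0.002]
ft_force: [-0.8, 0.3, -0.1]
grip_width: 0.0201
grip_force: 0.0
time: 21.37
position: [0.5552, -0.0486, 0.0947]
tool_rot: [-0.074, 0.997, 0.001, -0.002]
ft_force: [-0.4, -0.4, -0.1]
grip_width: 0.0005
grip_force: 0.0
t 21.37 p [ 0.5552 -0.0486  0.0947] phi -171.52 tilt 0.28 q6 -2.01 F [-0.4 -0.4 -0.1] w 0.0005 gf 0.0
u 0.5417779955747979 v -0.13110824298306017 want u .460 v -.133
```

```bash
python3 -m pendant '[{"jaw":0,"linear":[0.8,0,0],"twist":0},{"jaw":0,"linear":[0.8,0,0],"twist":0},{"jaw":0,"linear":[0.8,0,0],"twist":0},{"jaw":0,"linear":[0.8,0,0],"twist":0},{"jaw":0,"linear":[0.8,0,0],"twist":0},{"jaw":0,"linear":[0.8,0,0],"twist":0},{"jaw":0,"linear":[0.8,0,0],"twist":0},{"jaw":0,"linear":[0.7,0,0],"twist":0},{"jaw":0,"linear":[0.7,0,0],"twist":0}]'
python3 -m pendant '[{"jaw":0,"linear":[0.4,0,0],"twist":0},{"jaw":0,"linear":[0.3,0,0],"twist":0},{"jaw":0,"linear":[0.2,0,0],"twist":0},{"jaw":0,"linear":[0.2,0,0],"twist":0},{"jaw":0,"linear":[0,0,0],"twist":0}]'
python3 -m pendant '[{"jaw":0,"linear":[-2,0,0],"twist":0},{"jaw":0,"linear":[-2,0,-1],"twist":0},{"jaw":0,"linear":[0,0,-3],"twist":0},{"jaw":0,"linear":[0,0,-3],"twist":0},{"jaw":0,"linear":[0,0,-3],"twist":0},{"jaw":0,"linear":[0,0,-3],"twist":0},{"jaw":0,"linear":[0,0,0],"twist":0},{"jaw":0,"linear":[0,0,0],"twist":0}]'
python3 - <<'E'
from h import *
p,M=st();c=snap('wrist');P=c['P'];hsv=cv2.cvtColor(c['color'],cv2.COLOR_BGR2HSV)
g=(hsv[...,0]>50)&(hsv[...,0]<85)&(hsv[...,1]>100)&(P[...,1]<.03)&(P[...,1]>-.12)
if g.sum()>10:q=np.median(P[g],0);print('green',g.sum(),q.round(4),'u',q@[.989,.1495,0])
E
```

```text
time: 22.12
position: [0.4873, -0.0605, 0.0959]
tool_rot: [-0.073, 0.997, 0.0, 0.0]
ft_force: [11.5, 5.2, -2.3]
grip_width: 0.0006
grip_force: 7.5
time: 22.53
position: [0.4865, -0.0631, 0.097]
tool_rot: [-0.071, 0.997, -0.002, 0.011]
ft_force: [18.1, 8.4, -9.2]
grip_width: 0.0004
grip_force: 9.5
time: 23.2
position: [0.5163, -0.0563, 0.2272]
tool_rot: [-0.073, 0.997, -0.0, 0.001]
ft_force: [0.7, 0.3, -0.7]
grip_width: 0.0006
grip_force: 0.0
t 23.2 p [ 0.5163 -0.0563  0.2272] phi -171.59 tilt 0.1 q6 -2.04 F [ 0.7  0.3 -0.7] w 0.0006 gf 0.0
green 732 [ 0.4637 -0.0681  0.0964] u 0.4484407109486468
```

```bash
python3 -c "
from rig import robot
print(robot.hand_in())"
```

```text
the job is handed in; nothing more can be done
None
```

I handed the job in at about 23 s of the 72 s allowed, but no verdict came back: by my own measurements all four tiles are home, the block stands upright and released in the tray, the lever is against its stop towards the robot, and the bystanders looked undisturbed when last viewed, just before the lever push.

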